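Draw the pencil tray forward in the sketching box

ROBOT

A 7-joint arm with a two-finger parallel gripper is mounted at the origin on the work surface. World frame = base frame: x ahead of the robot, y to its left, z up, the work surface at z = 0. Lengths are in m, angles in degrees, forces in N, time in s.
With the tool pointing down it reaches from about 0.425 to 0.875 m from the base axis. Payload 4.7 kg.
Tool frame: the origin (TCP) lies between the finger pads; the fingertips stand 19 mm ahead of it and the grasp point (between the pads) is the TCP; x points along the fingers, z is the direction in which the jaws open and shut, and the axes are right-handed (so a half turn about x gives the same grasp; the last joint's range is limited). The gripper opens to 87 mm and grips with 3 to 60 N. Pads are 19 mm wide; open, the fingers measure 117 mm over their backs; the gripper's body (75 mm by 190 mm) begins 51 mm behind the grasp point.
Start: joints at [63.948, 18.392, -4.016, 83.108, 1.295, 78.541, -3.26], TCP at [0.294, -0.58, 0.242] pointing down, gripper open.
Joint ranges: [-163.93, 163.93], [-17.29, 119.83], [-79.2, 71.16], [3.27, 140.29], [-89.18, 269.18], [5.43, 117.66], [-154.24, 154.24]. Speed limits (degrees/s): [147.25, 147.25, 180, 180, 180, 180, 180].

INTERFACE

Orientations are given as [roll, pitch, yaw] about the fixed x, y, z axes, in that order (R = Rz(yaw) Ry(pitch) Rx(roll)).
In Python, from cell import monitor, read_camera, camera_model, env, regions_of gives the robot as it stands. The module is installed in compiled form; this text tells all that it offers.
- The arm moves only by the tool step_arm, never from a script. Its argument "deltas" is a list of rows, each a list of 5 numbers: the gripper's target within -1 to 1 (fully open at 1, half-way at 0, shut at -1), then the shift along the tool's x, y, z in m, then the turn about the tool's x in degrees. A call has 1 to 12 rows; each row is the pose to reach, as a shift and turn from the pose commanded when the call began, along the tool's axes at that moment; what a row does not reach only later rows make up. A row lasts 1/8 s, in which the tool goes at most 62.5 mm and 10.7 degrees, less where a joint would pass 70% of its speed; a pose out of reach is approached as far as the arm can. A call with a gripper value outside its range is refused whole. The fingers move at their own pace and stop on an object; "newtons" is the grip in N (left out, the last holds). Time passes only in rows, so rows that repeat a pose let the fingers close. It gives the time, the measured TCP pose, the force and the opening at its end, in the units of the state.
- monitor.get_obs(): the state, without advancing time (a new reading comes with each control period).
- read_camera(name): name is "scene" or "top" or "wrist"; returns (picture, depth): 400x640x3 uint8, red, green, blue; 400x640 float32, m along the optical axis (not along the pixel's ray), 0 where there is no reading.
- camera_model(name): a dict with "fx", "fy", "cx", "cy" (pixels), "xyz" and "attitude" of the camera in the world. Camera axes: x right, y down, z forward; pixel columns grow to the right and rows downward; lengths in m; the calibration is good to about 2 mm. A picture is of the moment at which its call begins: read the wrist's pose just before it. camera_model takes no time and is no camera call; for the wrist camera it gives the pose at the moment of the call.
- env.sign_off(): hands the job in, once; it reports no verdict.
Trained networks look in the newest picture that a camera, given by its name, has taken for a name from the list of things; names that differ only in an ending like _2 or _b are one class to them, and where a whole thing is asked for, a point or a joint stands for the part that bears it (a point fixed in the world has none). Each returns a list of dicts, best first, with "p" (0 to 1); they miss things now and then, are a little off and sometimes report something else, mostly with a low value. They report only what shows in the picture. A call takes as long as a camera call.
- regions_of(camera, thing): "pixels" (400x640 bool, what is visible of it) and "pixel" ([column, row] in pixels, amid what is visible of it).
The state is a dict: "time_s": time; "qpos": joint angles; "joint_velocities": joint speeds; "effort": joint torques, N m; "tool_pos": TCP position; "tool_rot": TCP orientation; "force": force on the tool from outside, world axes, zero at the start; "wrist_torque": the same for the moment, N m; "grip_width": finger opening in m.
Only numpy, scipy, OpenCV 4.12 (cv2) and the standard library are available. Lean on these libraries where they do the work, as an engineer would, in place of code of your own. Each camera call takes 0.05 s, during which the arm holds its last target. There are 200 camera calls.

TASK

The sketching box stands open on the lounge table, and its sliding pencil tray covers the back well where the erasers and sharpener are kept. Hook a fingertip behind the tray's raised dark lip and draw the tray smoothly along its rails, right up against the box's end wall nearest the robot, so that the back well lies open. Only slide the tray, never lift, tip or slam it, and leave the tube, cup and eraser beside the box where they are.

Things in the scene. Friction and masses are not known exactly. Their poses are not given: they have to be found in the camera images.
- pencil_box: Wooden sketching box, lid off, fixed to the table; 336 long (x) x 220 wide (y) x 74 mm high, walls 8 mm. Origin: centre of its underside, on the table. Its -x end is the front, nearest the robot. Inner faces: end walls x = -160 and +160, side walls y = -102 and +102 mm. Ledge rails inside the long walls (tops 38 mm up) carry the tray. Things in the wells are lower than 25 mm.
- front_stop (a point): Middle of the inner face of the box's front end wall, 56 mm above the table, 160 mm from the box's origin along its -x. The lip's outer face comes to rest here: lip_back then lies 8 mm behind (+x of) it, and the tray's origin at box x = -75 mm.
- tray: Loose wooden tray on the rails, 170 long (x, along the rails, as the box's x) x 200 mm wide (y), 0.3 to 0.65 kg, slides with friction of a few N, 2 mm play each side. Origin: centre of its underside. Its side and back walls are 24 mm high, floor 4 mm thick. It starts with its origin at box x = +65 to +75 mm (+75: against the back wall). Ten coloured pencils lie crosswise in its rear half.
- lip_back (a point): Middle of the back face (facing +x) of the tray's front lip, 56 mm above the table, 77 mm from the tray's origin along -x. The lip is dark wood, 8 mm thick, across the whole width, top 70 mm above the table (4 mm below the box's rim). Behind it is an empty bay 60 mm long (x) x 188 mm wide, floor 42 mm above the table, then a 5 mm divider, its top 60 mm above the table.
- tube: Bystander: upright cardboard pencil tube with a white label and dark bands, 43 mm diameter, 88 mm high, loose. Origin: centre of its underside.
- cup: Bystander: small clear plastic cup, 38 mm diameter, 45 mm high, loose. Origin: centre of its underside.
- eraser: Bystander: white eraser in a blue sleeve, 44 x 22 x 14 mm, loose, lying flat. Origin: centre of its underside.

How it is judged:
By the outcome, as a careful person would: the job done as asked, in the order asked, and still so for the second after the job is handed in, with the robot touching nothing.
It also fails if it takes over 34 s, if anything falls off the work surface, if the arm or the gripper's body presses on something with over 40 N, if the wrist force passes 120 N, or if a joint passes its speed limit or range.

## Working session

There is one attempt and no reset: what is moved stays moved. The work goes in short steps, Python scripts to look and compute and a tool call to move; the robot and the scene stay as the last step left them, time stands still between calls to the robot, and variables do not carry over. Pictures are saved under pics/ and viewed, about 8 in all and at most 12, crops included, and the job is handed in when it is done.

Besides the shell and the picture viewer there is one more tool, called after ">>>" in YAML: its name, and indented under it one key for each argument. step_arm: Moves the arm, as the interface text tells. Its arguments: {"type":"object","properties":{"deltas":{"type":"array"},"newtons":{"type":"number"}},"required":["deltas"]}

```bash
mkdir -p pics; cat > h.py <<'E'
import numpy as np, cv2
from scipy.spatial.transform import Rotation as R
from cell import monitor, read_camera, camera_model, env, regions_of
def cloud(name):
    m=camera_model(name); im,d=read_camera(name)
    v,u=np.mgrid[:400,:640]
    P=np.stack([(u-m['cx'])/m['fx']*d,(v-m['cy'])/m['fy']*d,d],-1)
    a=np.array(m['attitude'])
    M=a if a.shape==(3,3) else R.from_euler('xyz',a,degrees=True).as_matrix()
    return im,d,P@M.T+np.array(m['xyz'])
def save(im,n): cv2.imwrite('pics/'+n,im[:,:,::-1])
E
python3 - <<'E'
from h import *
print(monitor.get_obs())
for n in ['top','scene']:
    print(camera_model(n))
    im,d,W=cloud(n); save(im,n+'1.png')
    for t in ['pencil_box','tray','lip_back','tube','cup','eraser']:
        for r in regions_of(n,t)[:2]:
            k=r['pixels']&(d>0); w=W[k]
            print(n,t,round(r['p'],2),np.round(r['pixel']),k.sum(),np.round(np.percentile(w,[2,50,98],axis=0),3).tolist() if k.sum() else '')
E
```

```text
{'time_s': 0.0, 'qpos': array([63.94823264, 18.44308612, -4.01602587, 83.1754134 ,  1.29736779,
       78.54121922, -3.26168229]), 'joint_velocities': array([-0.05466699, -0.03101916, -0.04041754,  0.10015484, -0.04606003,
       -0.03472986, -0.00611862]), 'effort': array([-7.04417325e-04, -4.91290069e+01, -4.05025743e-01, -3.12526560e+01,
       -6.42490690e-02,  4.38588217e-02,  2.11541856e-04]), 'tool_pos': array([ 0.29338497, -0.57943347,  0.24041145]), 'tool_rot': array([-176.03728638,   89.88538709,  120.82350177]), 'force': array([-0.77175468, -0.10821881,  0.26609688]), 'wrist_torque': array([ 0.03167641, -0.00987242,  0.02116092]), 'grip_width': 0.08707590807765564}
{'fx': 377.6953764187556, 'fy': 377.6953764187556, 'cx': 316.1498137259924, 'cy': 199.9886886727573, 'xyz': array([0.50011167, 0.0562543 , 0.87953526]), 'attitude': array([-174.19908238,    1.03533907,  -91.62158544])}
top pencil_box 0.6 [412. 234.] 9366 [[0.399, -0.26, 0.009], [0.504, -0.151, 0.016], [0.745, 0.028, 0.076]]
top tray 0.67 [387. 171.] 7000 [[0.551, -0.192, 0.04], [0.646, -0.089, 0.047], [0.741, 0.
[... 767 characters left out ...]
236. 147.] 9434 [[0.398, -0.256, 0.008], [0.51, -0.126, 0.038], [0.769, 0.04, 0.075]]
scene tray 0.78 [236. 188.] 7416 [[0.545, -0.192, 0.04], [0.637, -0.091, 0.048], [0.728, 0.015, 0.07]]
scene lip_back 0.75 [234. 188.] 7442 [[0.545, -0.192, 0.04], [0.637, -0.091, 0.048], [0.73, 0.014, 0.07]]
scene tube 0.86 [318. 137.] 760 [[0.444, 0.005, 0.006], [0.475, 0.025, 0.064], [0.481, 0.042, 0.089]]
scene cup 0.94 [163. 158.] 383 [[0.575, -0.295, 0.004], [0.596, -0.276, 0.032], [0.61, -0.26, 0.046]]
scene cup 0.25 [324. 199.] 275 [[0.571, 0.05, 0.0], [0.588, 0.072, 0.013], [0.596, 0.091, 0.016]]
scene eraser 0.81 [322. 199.] 259 [[0.572, 0.051, 0.001], [0.588, 0.072, 0.013], [0.595, 0.091, 0.016]]
```

View pics/top1.png

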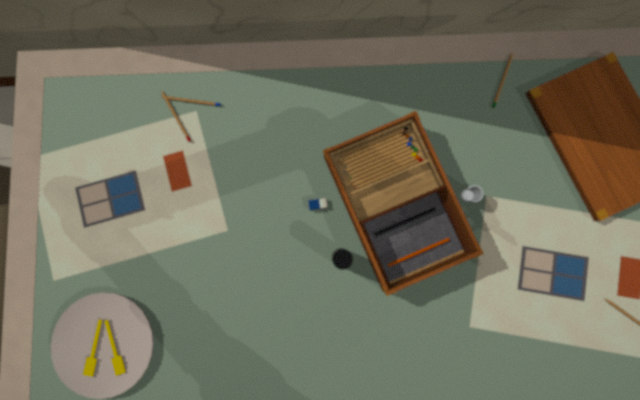

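```bash
python3 - <<'E'
from h import *
im,d,W=cloud('top')
# rim
x,y,z=W[...,0],W[...,1],W[...,2]
box=(x>.36)&(x<.80)&(y>-.30)&(y<.08)
rim=box&(z>.0715)&(z<.079)&((x-.458)**2+(y-.018)**2>.03**2)
r=cv2.minAreaRect(W[rim][:,:2].astype(np.float32)); print('rim',r,rim.sum())
n,l,s,c=cv2.connectedComponentsWithStats(rim.astype(np.uint8)); print(s[1:][s[1:,4]>50])
t=regions_of('top','tray')[0]['pixels']&(d>0)
lip=t&(z>.064)&(z<.0735)
print('tray',cv2.minAreaRect(W[t][:,:2].astype(np.float32)),lip.sum())
g=regions_of('top','tray')[0]['pixels']&(z>.062)&(x<.60)
p=W[g][:,:2]; print('lip',g.sum(),cv2.minAreaRect(p.astype(np.float32)),np.polyfit(p[:,1],p[:,0],1),np.median(W[g][:,2]))
f=t&(z>.038)&(z<.046); print('floor bay',[ (q,np.round(np.percentile(x[f&(abs(y-q)<.01)],[0,5,50]),4)) for q in (-.15,-.09,-.03)])
o=np.concatenate([im[130:290,290:490]]); cv2.imwrite('pics/crop.png',cv2.resize(o[:,:,::-1],None,fx=4,fy=4)[:600])
E
```

```text
rim ((0.5766327381134033, -0.11440490186214447), (0.3384711742401123, 0.2226342409849167), 21.593585968017578) 2007
[[ 323  110  161  186 1970]]
tray ((0.6453639268875122, -0.08677150309085846), (0.17320513725280762, 0.2064085304737091), 21.46560287475586) 414
lip 428 ((0.58150315284729, -0.06041578948497772), (0.07426562905311584, 0.27464622259140015), 19.76924705505371) [-0.26403158  0.54202052] 0.06984973869753441
floor bay [(-0.15, array([0.5857, 0.5922, 0.6368])), (-0.09, array([0.5609, 0.5674, 0.6033])), (-0.03, array([0.5315, 0.5477, 0.5854]))]
```

The top view shows the box turned about 21° with its front corner region near pixel (430,270). The tray sits at the back, with its lip running from about (362,220) to (440,190). The tube is at (342,259), the eraser at (317,204) and the cup at (472,193).

```bash
cat >> h.py <<'E'
def boxfit(W):
    x,y,z=W[...,0],W[...,1],W[...,2]
    rim=(x>.36)&(x<.80)&(y>-.30)&(y<.08)&(z>.0715)&(z<.079)&((x-.458)**2+(y-.018)**2>.03**2)
    r=cv2.minAreaRect(W[rim][:,:2].astype(np.float32)); return np.array(r[0]),r[2]
def inbox(W,c,a):
    return np.concatenate([(W[...,:2]-c)@R.from_euler('z',a,degrees=True).as_matrix()[:2,:2],W[...,2:]],-1)
def toolmove(c,a,bx,by,z):
    """shift in tool axes + turn about tool x to have TCP at box (bx,by), height z, jaws along box y"""
    o=monitor.get_obs(); T=R.from_euler('xyz',o['tool_rot'],degrees=True).as_matrix()
    B=R.from_euler('z',a,degrees=True).as_matrix()
    g=np.append(c+B[:2,:2]@[bx,by],z); s=T.T@(g-o['tool_pos'])
    q=T.T@B[:,1]; t=np.degrees(np.arctan2(-q[1],q[2])); t=(t+90)%180-90
    print('pos',np.round(o['tool_pos'],4),'box',np.round(B[:2,:2].T@(o['tool_pos'][:2]-c),4),'goal',g.round(4),'shift',s.round(4),'turn',round(t,2),'F',o['force'].round(1),'t',round(o['time_s'],2),'q7',o['qpos'].round(0))
E
python3 - <<'E'
from h import *
for n in ['top','scene']:
    im,d,W=cloud(n); c,a=boxfit(W); print(n,c,a)
    if n=='top': C,A=c,a
    if n=='scene':
        pass
    B=inbox(W,C,A)
    for y in (-.07,0,.07):
        k=(abs(B[...,1]-y)<.012)&(abs(B[...,0])<.05)&(d>0)
        s=B[k]; s=s[np.argsort(s[:,0])]
        print(y,[(round(float(b)*1000),round(float(np.median(s[abs(s[:,0]-b)<.002][:,2]))*1000) if 0 else int(1000*np.median(s[abs(s[:,0]-b)<.002][:,2])) if (abs(s[:,0]-b)<.002).any() else None) for b in np.arange(-.03,.014,.003)])
toolmove(C,A,.020,0,.24)
E
```

```text
top [ 0.5766241  -0.11448517] 21.559261322021484
-0.07 [(-30, 11), (-27, 11), (-24, 11), (-21, 11), (-18, 11), (-15, 11), (-12, 12), (-9, 70), (-6, 70), (-3, 44), (0, 42), (3, 42), (6, 42), (9, 42), (12, 42)]
0 [(-30, 12), (-27, 11), (-24, 11), (-21, 11), (-18, 11), (-15, 11), (-12, 12), (-9, 70), (-6, 70), (-3, 43), (0, 42), (3, 42), (6, 42), (9, 41), (12, 42)]
0.07 [(-30, 11), (-27, 11), (-24, 12), (-21, 11), (-18, 11), (-15, 11), (-12, 13), (-9, 70), (-6, 70), (-3, 43), (0, 42), (3, 42), (6, 42), (9, 41), (12, 42)]
scene [ 0.57761633 -0.11131209] 21.418399810791016
-0.07 [(-30, None), (-27, None), (-24, None), (-21, None), (-18, None), (-15, None), (-12, None), (-9, 69), (-6, 69), (-3, 57), (0, 51), (3, 42), (6, 42), (9, 41), (12, 41)]
0 [(-30, None), (-27, None), (-24, None), (-21, None), (-18, None), (-15, None), (-12, 67), (-9, 67), (-6, 69), (-3, 57), (0, 54), (3, 40), (6, 40), (9, 41), (12, 40)]
0.07 [(-30, None), (-27, None), (-24, None), (-21, None), (-18, None), (-15, None), (-12, 67), (-9, 69), (-6, 69), (-3, 57), (0, 52), (3, 41), (6, 41), (9, 40), (12, 41)]
pos [ 0.2936 -0.5799  0.2416] box [-0.4342 -0.3289] goal [ 0.5952 -0.1071  0.24  ] shift [ 0.0015  0.4826 -0.2855] turn 5.3 F [-0.4 -0.4 -0.3] t 0.95 q7 [64. 18. -4. 83.  1. 79. -3.]
```

>>> step_arm:
  deltas:
    - [0,0,0.03,-0.018,0.3]
    - [0,0,0.08,-0.047,1]
    - [0,0,0.13,-0.077,1.5]
    - [0,0,0.18,-0.107,2]
    - [0,0,0.23,-0.136,2.5]
    - [0,0,0.28,-0.166,3]
    - [0,0,0.33,-0.195,3.6]
    - [0,0,0.38,-0.225,4.2]
    - [0,0,0.43,-0.254,4.7]
    - [0,0,0.465,-0.275,5.1]
    - [0,0,0.483,-0.285,5.3]
    - [0,0,0.483,-0.285,5.3]

```text
time_s: 2.45
tool_pos: [0.5963, -0.1052, 0.2415]
tool_rot: [155.1, 90.0, 86.9]
force: [-0.2, -0.2, -0.2]
grip_width: 0.0432
```

```bash
python3 - <<'E'
from h import *
C=np.array([.5766,-.1145]);A=21.5
toolmove(C,A,.022,0,.068)
im,d,W=cloud('wrist'); save(im,'wrist1.png')
r=regions_of('wrist','lip_back'); 
B=inbox(W,C,A); k=(d>0)
for y in (-.06,-.03,0,.03,.06):
    s=B[k&(abs(B[...,1]-y)<.008)&(abs(B[...,0])<.05)&(B[...,2]<.1)]
    print(y,[(int(b*1000),int(1000*np.median(s[abs(s[:,0]-b)<.002][:,2])) if (abs(s[:,0]-b)<.002).any() else None) for b in np.arange(-.021,.014,.003)])
E
```

```text
pos [ 0.5963 -0.1052  0.2415] box [0.0217 0.0014] goal [ 0.5971 -0.1064  0.068 ] shift [0.1735 0.0002 0.0015] turn 0.28 F [-0.2 -0.2 -0.2] t 2.45 q7 [ 28.  15. -24.  89.   6.  78. -65.]
-0.06 [(-21, None), (-18, None), (-15, None), (-12, 69), (-9, 70), (-6, 70), (-3, 56), (0, 42), (2, 42), (5, 42), (8, 42), (11, 42)]
-0.03 [(-21, None), (-18, None), (-15, None), (-12, 69), (-9, 70), (-6, 70), (-3, 56), (0, 42), (2, 42), (5, 42), (8, 42), (11, 42)]
0 [(-21, None), (-18, None), (-15, None), (-12, 69), (-9, 70), (-6, 70), (-3, 56), (0, 42), (2, 42), (5, 42), (8, 42), (11, 42)]
0.03 [(-21, None), (-18, None), (-15, None), (-12, 70), (-9, 70), (-6, 70), (-3, 56), (0, 42), (2, 42), (5, 42), (8, 42), (11, 42)]
0.06 [(-21, None), (-18, None), (-15, None), (-12, 69), (-9, 70), (-6, 70), (-3, 57), (0, 42), (2, 42), (5, 42), (8, 42), (11, 42)]
```

>>> step_arm:
  deltas:
    - [0,0.02,0,0.0015,0.3]
    - [0,0.05,0,0.0015,0.3]
    - [0,0.08,0,0.0015,0.3]
    - [0,0.11,0,0.0015,0.3]
    - [0,0.135,0,0.0015,0.3]
    - [0,0.15,0,0.0015,0.3]
    - [0,0.16,0,0.0015,0.3]
    - [0,0.168,0,0.0015,0.3]
    - [0,0.173,0,0.0015,0.3]
    - [0,0.173,0,0.0015,0.3]

```text
time_s: 3.8
tool_pos: [0.5964, -0.1088, 0.0686]
tool_rot: [-8.5, 90.0, -77.2]
force: [-0.5, -0.3, -0.3]
grip_width: 0.0436
```

```bash
python3 - <<'E'
from h import *
C=np.array([.5766,-.1145]);A=21.5
toolmove(C,A,-.1425,0,.068)
im,d,W=cloud('scene'); cv2.imwrite('pics/s2.png',cv2.resize(im[60:300,100:420,::-1],None,fx=2,fy=2))
E
```

```text
pos [ 0.5964 -0.1088  0.0686] box [ 0.0205 -0.0019] goal [ 0.444  -0.1667  0.068 ] shift [ 0.0006 -0.163  -0.0013] turn -0.23 F [-0.5 -0.3 -0.3] t 3.8 q7 [ 27.  23. -23. 100.  10.  59. -69.]
```

View pics/s2.png

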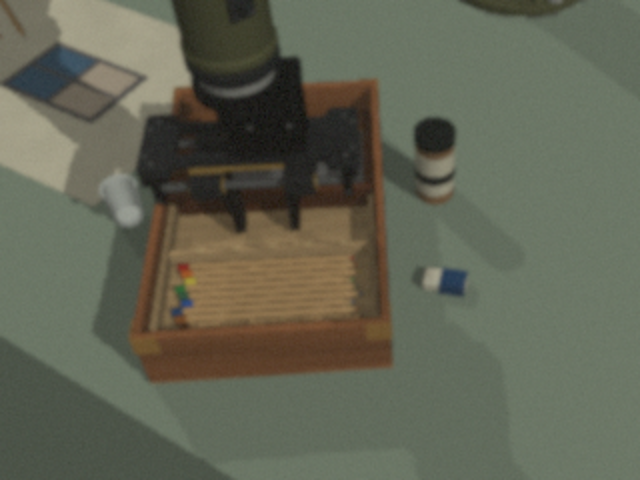

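The fingertips are down in the empty bay, at crop pixels (240,225) and (293,225), between the lip and the divider. Nothing else is touched. I start drawing the tray gently.

>>> step_arm:
  deltas:
    - [0,0,-0.004,-0.0005,-0.1]
    - [0,0,-0.009,-0.001,-0.2]
    - [0,0,-0.012,-0.001,-0.2]
    - [0,0,-0.014,-0.001,-0.2]
    - [0,0,-0.016,-0.001,-0.2]
    - [0,0,-0.019,-0.001,-0.2]
    - [0,0,-0.023,-0.001,-0.2]
    - [0,0,-0.028,-0.001,-0.2]
    - [0,0,-0.033,-0.001,-0.2]
    - [0,0,-0.038,-0.001,-0.2]
    - [0,0,-0.042,-0.001,-0.2]
    - [0,0,-0.044,-0.001,-0.2]

```text
time_s: 5.35
tool_pos: [0.5549, -0.124, 0.0687]
tool_rot: [45.6, 90.0, -22.9]
force: [3.9, 1.3, 1.0]
grip_width: 0.0435
```

```bash
python3 - <<'E'
from h import *
C=np.array([.5766,-.1145]);A=21.5
toolmove(C,A,-.1425,0,.068)
im,d,W=cloud('scene'); cv2.imwrite('pics/s3.png',cv2.resize(im[60:300,100:420,::-1],None,fx=2,fy=2))
E
```

```text
pos [ 0.5549 -0.124   0.0687] box [-0.0237 -0.0009] goal [ 0.444  -0.1667  0.068 ] shift [ 0.0007 -0.1188 -0.0008] turn -0.05 F [3.9 1.3 1. ] t 5.35 q7 [ 30.  19. -23. 105.   9.  58. -65.]
```

View pics/s3.png

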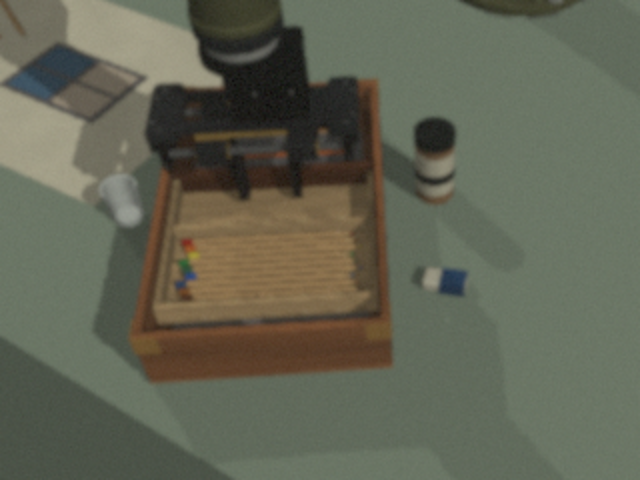

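The tray follows straight with about 4 N of pull. Its back wall (crop y≈305) is now clear of the box's back wall.

>>> step_arm:
  deltas:
    - [0,0,-0.003,0,0]
    - [0,0,-0.008,0,0]
    - [0,0,-0.014,0,0]
    - [0,0,-0.021,0,0]
    - [0,0,-0.028,0,0]
    - [0,0,-0.035,0,0]
    - [0,0,-0.042,0,0]
    - [0,0,-0.049,0,0]
    - [0,0,-0.056,0,0]
    - [0,0,-0.062,0,0]
    - [0,0,-0.066,0,0]
    - [0,0,-0.068,0,0]

```text
time_s: 6.9
tool_pos: [0.4917, -0.1488, 0.0687]
tool_rot: [53.2, 90.0, -15.3]
force: [4.7, 2.3, 3.0]
grip_width: 0.0431
```

>>> step_arm:
  deltas:
    - [0,0,-0.003,0,0]
    - [0,0,-0.007,0,0]
    - [0,0,-0.012,0,0]
    - [0,0,-0.017,0,0]
    - [0,0,-0.022,0,0]
    - [0,0,-0.027,0,0]
    - [0,0,-0.031,0,0]
    - [0,0,-0.034,0,0]
    - [0,0,-0.036,0,0]
    - [0,0,-0.038,0,0]
    - [0,0,-0.039,0,0]
    - [0,0,-0.04,0,0]

```text
time_s: 8.4
tool_pos: [0.4547, -0.1632, 0.0687]
tool_rot: [78.5, 90.0, 10.0]
force: [4.7, 2.2, 3.5]
grip_width: 0.0436
```

```bash
python3 - <<'E'
from h import *
C=np.array([.5766,-.1145]);A=21.5
toolmove(C,A,-.1425,0,.068)
im,d,W=cloud('scene'); cv2.imwrite('pics/s4.png',cv2.resize(im[60:300,100:420,::-1],None,fx=2,fy=2))
E
```

```text
pos [ 0.4547 -0.1632  0.0687] box [-0.1313 -0.0007] goal [ 0.444  -0.1667  0.068 ] shift [ 0.0007 -0.0112 -0.0007] turn -0.03 F [4.7 2.2 3.5] t 8.4 q7 [ 37.   9. -22. 117.   4.  55. -55.]
```

View pics/s4.png

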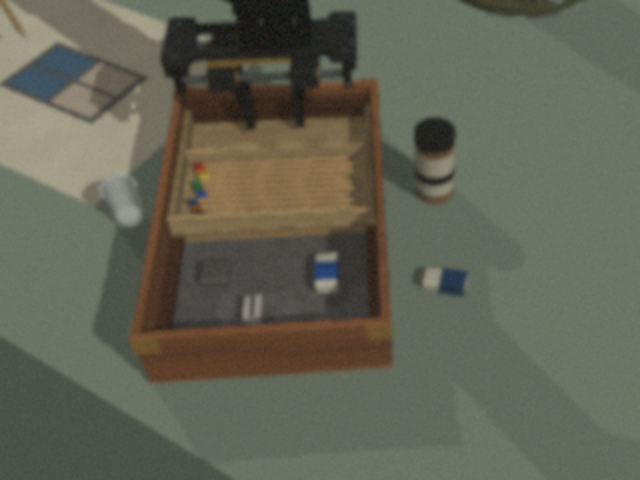

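The tray is about 11 mm short and the back well is open. I close the gap at 8 mm/s, feeling for the stop.

>>> step_arm:
  deltas:
    - [0,0,-0.001,0,0]
    - [0,0,-0.002,0,0]
    - [0,0,-0.003,0,0]
    - [0,0,-0.004,0,0]
    - [0,0,-0.005,0,0]
    - [0,0,-0.006,0,0]
    - [0,0,-0.007,0,0]
    - [0,0,-0.008,0,0]
    - [0,0,-0.009,0,0]
    - [0,0,-0.0095,0,0]

```text
time_s: 9.7
tool_pos: [0.4462, -0.1666, 0.0687]
tool_rot: [80.3, 89.9, 11.8]
force: [6.7, 1.3, 1.7]
grip_width: 0.0439
```

>>> step_arm:
  deltas:
    - [0,0,-0.0005,0,0]
    - [0,0,-0.001,0,0]
    - [0,0,-0.0015,0,0]

```text
time_s: 10.07
tool_pos: [0.4461, -0.1666, 0.0688]
tool_rot: [78.0, 89.8, 9.5]
force: [9.6, 3.5, -0.7]
grip_width: 0.0441
```

>>> step_arm:
  deltas:
    - [0,0,-0.0005,0,0]
    - [0,0,-0.001,0,0]
    - [0,0,-0.0015,0,0]
    - [0,0,-0.002,0,0]
    - [0,0,-0.002,0,0]

```text
time_s: 10.7
tool_pos: [0.446, -0.1666, 0.0688]
tool_rot: [78.3, 89.6, 9.8]
force: [13.8, 5.0, -4.7]
grip_width: 0.0435
```

```bash
python3 - <<'E'
from h import *
C=np.array([.5766,-.1145]);A=21.5
toolmove(C,A,-.125,0,.068)
E
```

```text
pos [ 0.446  -0.1666  0.0688] box [-0.1406 -0.0006] goal [ 0.4603 -0.1603  0.068 ] shift [ 0.0009  0.0156 -0.0006] turn 0.02 F [13.8  5.  -4.7] t 10.7 q7 [ 38.   8. -22. 118.   3.  55. -54.]
```

It is against a firm stop: the force rose from 5 to 14 N with no further travel. I ease off the lip, then retract straight up.

>>> step_arm:
  deltas:
    - [0,0,0.001,0,0]
    - [0,0,0.002,0,0]
    - [0,0,0.004,0,0]
    - [0,0,0.008,0,0]
    - [0,0,0.013,0,0]
    - [0,0,0.018,0,0]
    - [0,0,0.018,0,0]

```text
time_s: 11.58
tool_pos: [0.459, -0.1613, 0.0683]
tool_rot: [-126.0, 90.0, 165.5]
force: [-0.0, -0.4, 0.4]
grip_width: 0.0437
```

>>> step_arm:
  deltas:
    - [0,-0.01,0,0,0]
    - [0,-0.03,0,0,0]
    - [0,-0.06,0,0,0]
    - [0,-0.09,0,0,0]
    - [0,-0.12,0,0,0]
    - [0,-0.145,0,0,0]
    - [0,-0.16,0,0,0]
    - [0,-0.16,0,0,0]

```text
time_s: 12.58
tool_pos: [0.4596, -0.1618, 0.2296]
tool_rot: [37.7, 89.9, -30.9]
force: [-0.2, -0.3, -0.4]
grip_width: 0.0436
```

```bash
python3 - <<'E'
from h import *
C=np.array([.5766,-.1145]);A=21.5
toolmove(C,A,-.125,0,.2)
for n in ['wrist','scene']:
    im,d,W=cloud(n); save(im,n+'5.png')
    B=inbox(W,C,A); k=(d>0)
    for y in (-.08,-.06,-.03,0,.03,.06,.08):
        s=B[k&(abs(B[...,1]-y)<.008)&(B[...,2]<.1)]
        print(n,y,[(int(round(b*1000)),int(1000*np.median(s[abs(s[:,0]-b)<.002][:,2])) if (abs(s[:,0]-b)<.002).any() else None) for b in list(np.arange(-.174,-.139,.003))+list(np.arange(-.004,.023,.003))])
    for t in ['tube','cup','eraser']:
        for r in regions_of(n,t)[:1]:
            q=r['pixels']&k; print(n,t,round(r['p'],2),np.round(np.percentile(W[q],[2,50,98],axis=0),3).tolist())
E
```

```text
pos [ 0.4596 -0.1618  0.2296] box [-0.1262 -0.0011] goal [ 0.4603 -0.1603  0.2   ] shift [ 0.0296  0.0012 -0.0011] turn -0.05 F [-0.2 -0.3 -0.4] t 12.57 q7 [ 38.  -0. -22. 106.  -0.  74. -52.]
wrist -0.08 [(-174, None), (-171, None), (-168, 74), (-165, 74), (-162, 74), (-159, 71), (-156, 70), (-153, 61), (-150, 50), (-147, 42), (-144, 42), (-141, 42), (-4, 49), (-1, 49), (2, 43), (5, 58), (8, 62), (11, 62), (14, 37), (17, 34), (20, 11)]
wrist -0.06 [(-174, None), (-171, None), (-168, 74), (-165, 74), (-162, 74), (-159, 71), (-156, 70), (-153, 60), (-150, 50), (-147, 42), (-144, 42), (-141, 42), (-4, 49), (-1, 49), (2, 43), (5, 58), (8, 62), (11, 62), (14, None), (17, None), (20, 11)]
wrist -0.03 [(-174, None), (-171, None), (-168, 74), (-165, 74), (-162, 74), (-159, 71), (-156, 70), (-153, 62), (-150, 51), (-147, 42), (-144, 42), (-141, 42), (-4, 49), (-1, 49), (2, 43), (5, 58), (8, 62), (11, 62), (14, None), (17, None), (20, 11)]
wrist 0 [(-174, None), (-171, None), (-168, 74), (-165, 74), (-162, 74), (-159, 71), (-156, 70), (-153, 60), (-150, 50), (-147, 42), (-144, 42), (-141, 42)
[... 2329 characters left out ...]
 72), (-162, 72), (-159, 71), (-156, 70), (-153, 60), (-150, 54), (-147, 48), (-144, 40), (-141, 40), (-4, 50), (-1, 13), (2, 16), (5, 20), (8, 26), (11, 50), (14, 47), (17, 10), (20, 10)]
scene 0.08 [(-174, None), (-171, None), (-168, None), (-165, 72), (-162, 73), (-159, 72), (-156, 70), (-153, 56), (-150, 54), (-147, 49), (-144, 41), (-141, 41), (-4, None), (-1, None), (2, 17), (5, 19), (8, 17), (11, 47), (14, 45), (17, 9), (20, 10)]
scene tube 0.79 [[0.444, 0.002, 0.003], [0.475, 0.024, 0.062], [0.481, 0.041, 0.089]]
scene cup 0.68 [[0.559, -0.304, -0.002], [0.595, -0.275, 0.029], [0.61, -0.261, 0.045]]
scene eraser 0.83 [[0.572, 0.049, 0.0], [0.589, 0.072, 0.013], [0.596, 0.092, 0.016]]
```

View pics/wrist5.png

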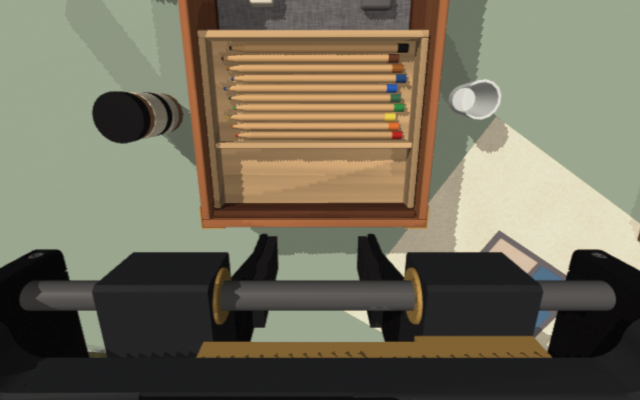

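View pics/scene5.png

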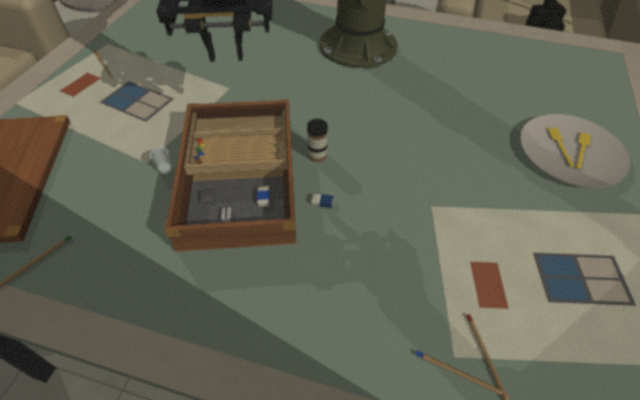

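The wrist view shows the lip flush against the front wall (row ~210) and square, with no gap. All ten pencils are in place (rows 48–135) and the back well is open. In the scene view the tube (317,140), cup (160,160) and eraser (322,200) have not moved.

```bash
python3 -c "
from cell import env; print(env.sign_off())"
```

```text
the job is handed in; nothing more can be done
None
```

The tray is drawn up against the box's front wall, the back well is open, and I handed the job in at about 13 s. I lowered two half-open fingertips into the empty bay and pulled the lip along the rails with about 5 N. I closed the last 11 mm at 8 mm/s, then eased off and retracted straight up.

**Stop:** at the end the force rose to about 15 N with no further travel, so the tray met a firm stop.

**Position:** depth pictures afterwards show the lip's top running straight on from the end wall with no gap. The tray is level and square, and its back edge lies at about box x = +12 mm, where +10 is expected. The fingers stopped 2 mm short of the computed place. Both offsets are within the calibration error.

**Bystanders:** the tube, cup and eraser read the same positions as before, within the cameras' noise. The scene camera's outline of the cup reached about 15 mm further on one edge, but its middle was unchanged and the wrist camera agreed with the start. All ten pencils are still in the tray.

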